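# Hook the tray out of the UV curing box

### The job

The phone in the UV curing box is done: take the orange-handled hook from its rest, drop its bent tip into the finger hole of the tray's steel tongue, and draw the tray out until the sprung catch pin on the box drops into its notch and holds it out. Draw it gently, never with more than about 15 N, do not touch the tray with the gripper or the arm, and do not disturb the other things on the bench. Then unhook, leave the tray caught out, and lay the hook back in the two notches of its rest as it was.

Things in the scene. Friction and masses are not known exactly. Their poses are not given: they have to be found in the camera images.
- uvbox: White UV curing box, fixed, 240 mm deep (x), 260 wide (y), 138 high: a 58 mm high chassis with a flat deck, the lamp hood on it set back 70 mm from the front. Origin at the centre of its underside, z up; its front, with the tray, faces its -x (roughly towards the robot).
- tray: Sliding tray of the box; origin and axes those of the box when shut. It moves only along the box's -x as it is drawn out, cannot tilt or lift, starts 0 to 8 mm open, drags with 3 to 5 N, stays where left. White front panel 236 mm wide, 16 to 50 mm above the bench, outer face at x = -128 mm. Tacky with adhesive: keep gripper and arm off.
- tray_front (a point): Middle of the front edge of the tray's steel tongue, on its top face (x = -162 mm in the tray, 40 mm above the bench). The tongue is 46 mm wide, 4 mm thick and stands 34 mm out from the front panel, with only air under it down to the bench. It bends if the hook bears on the tray with more than 15 N in any direction.
- tray_hole (a point): Centre of the finger hole, at the level of the tongue's top face, 145 mm in front of the tray's origin and 40 mm above the bench. Round vertical through hole, 14 mm in diameter, 4 mm deep. Axes as those of the tray.
- catch (a joint): Sprung catch pin with a red button on the deck, reading in m: 0 while it rides up on the tray's edge, 0.008 dropped fully into the notch. Then the tray is held: 2 mm of play, and further pulling meets a hard stop where the force rises steeply. Drawn faster than about 0.1 m/s the pin may jump the notch.
- catch_slot (a point): Middle of the slot in the deck, at deck height, 33 mm behind the box's front and 70 mm to its -y side. The catch's block is clamped by hand up to 25 mm either way along it, so the pin meets the notch at 66 to 116 mm of tray travel from shut; where, is not measured: feel for it, or watch the pin.
- hook: Loose hook, 70 g. Orange straight handle 100 mm long (x), 14 mm wide (y), 16 mm high (z); origin at the handle's centre, x along it towards the hook end. A steel rod of 6 mm diameter goes on along x from the handle's end and at x = 85 mm turns straight down (-z).
- hook_tip (a point): Lower end of the bent-down tip: 85 mm ahead of the handle's centre along x, 27 mm below its axis. The down-turned part is 6 mm thick and reaches 24 mm below the rod's underside.
- rest: Black fixed rest, base 120 (x) by 70 (y) by 10 mm, origin at the centre of its underside; left or right on the bench. Uprights 8 mm thick at x = -38 and +38 mm have notches 18 mm wide, floor 52, cheeks to 64 mm above the bench. The hook lies in both, handle axis along x, 60 mm above the bench, centred, hook end to +x, tip down; the fingers fit between the uprights.
- tweezers: Bystander: dark steel tweezers, 118 mm, lying beyond the rest. Leave alone.
- vial: Bystander: clear jar with white cap, 26 mm wide, 45 mm high, close beside the box, at its +y side. Leave alone.
- screwdriver: Bystander: yellow screwdriver, 160 mm, at the left. Leave alone.
- phone: Bystander: black phone 146 x 71 x 8 mm on the blue mat at the right. Leave alone.
- tape_roll: Bystander: yellow roll of tape, 90 mm wide, 22 mm high. Leave alone.
- cleaner: Bystander: blue bottle, 52 mm wide, 140 mm high. Leave alone.
Things that resemble listed ones, but are neither listed nor needed, are in the scene too. There is more than one size of the hook; the job needs the smallest.

How it is judged:
By the outcome, as a careful person would: the job done as asked, in the order asked, and still so for the second after the job is handed in, with the robot touching nothing.
It also fails if it takes over 72 s, if anything falls off the work surface, if the arm or the gripper's body presses on something with over 40 N, if the wrist force passes 120 N, or if a joint passes its speed limit or range.

### The arm

A 6-joint arm with a two-finger parallel gripper is mounted at the origin on the work surface. World frame = base frame: x ahead of the robot, y to its left, z up, the work surface at z = 0. Lengths are in mm, angles in rad, forces in N, time in s.
With the tool pointing down it reaches from about 375 to 975 mm from the base axis. Payload 3.8 kg.
Tool frame: the origin (TCP) lies on the centre line of the jaws, within the pads' length; the fingertips stand 19 mm ahead of it and the grasp point (between the pads) is the TCP; z points along the fingers, y is the line along which they close (so a half turn about z gives the same grasp; the last joint's range is limited). The gripper opens to 88 mm and grips with 3 to 60 N. Pads are 18 mm wide; open, the fingers measure 123 mm over their backs; the gripper's body (75 mm by 187 mm) begins 45 mm behind the grasp point.
Start: joints at [1.272, 0.264, 1.604, -0, 1.274, -0.037], TCP at [174.701, 651.995, 257.706] pointing down, gripper open.
Joint ranges: [-2.63, 2.63], [-0.94, 2.18], [0.31, 2.57], [-1.31, 4.45], [0, 2.66], [-2.55, 2.55]. Speed limits (rad/s): [2.57, 2.57, 3.14, 3.14, 3.14, 3.14].

### API

Orientations are given as a rotation vector (axis times angle).
In Python, from rig import robot, vision, job, models gives the robot as it stands.
- The arm moves only by the tool drive_tool, never from a script. Its arguments are lists of equal length, an entry for each row: "translation": the shift along the tool's x, y, z in cm, a list of three; "twist": the turn, a rotation vector about the tool's x, y, z in rad, a list of three; "hand": the finger opening in cm, from 0 to 8.81. In form: {"translation": [[dx, dy, dz], ...], "twist": [[rx, ry, rz], ...], "hand": [hand, ...]}. A call has 1 to 12 rows; each row shifts and turns the commanded pose from where the row before left it, along the tool's axes as they then stand; what a row does not reach is not made up. A row lasts 1/8 s, in which the tool goes at most 62.5 mm and 10.7 degrees, less where a joint would pass 70% of its speed; a pose out of reach is approached as far as the arm can. A call with a gripper value outside its range is refused whole. The fingers move at their own pace and stop on an object; the grip force is fixed at half the most. Time passes only in rows, so rows that do not move let the fingers close. It gives the time, the measured TCP pose, the force, the opening and the grip force at its end, in the units of the state.
- robot.read_state(): the state, without advancing time (a new reading comes with each control period).
- vision.read_camera(name): name is "scene" or "top" or "wrist"; returns a dict with "pixels" (480x640x3 uint8, red, green, blue), "vfov" (degrees; the focal length in pixels is half the picture's height over the tangent of half this angle, whatever the lens; pixels are square), "cx", "cy" (the principal point, pixels), "rvec" (rotation vector, rad) and "tvec" (3), from world to camera coordinates, as OpenCV has them. Camera axes: x right, y down, z forward; pixel columns grow to the right and rows downward; lengths in mm; the calibration is good to about 2 mm. A picture is of the moment at which its call begins. There is no depth.
- job.job_done(): hands the job in; it is judged then, once.
Trained networks look in a picture, given as the dict that the camera call returned (one of the last four; its "shot" number tells which), for a name from the list of things; names that differ only in an ending like _2 or _b are one class to them, and where a whole thing is asked for, a point or a joint stands for the part that bears it (a point fixed in the world has none). Each returns a list of dicts, best first, with "score" (0 to 1); they miss things now and then, are a little off and sometimes report something else, mostly with a low value. They report only what shows in the picture. A call takes as long as a camera call. They do not tell look-alikes from the thing itself.
- models.cut_out(picture, query): "pixels" (480x640 bool, what is visible of it) and "box" ([left, top, right, bottom] in pixels, round what is visible of it).
The state is a dict: "t": time; "qpos": joint angles; "qd": joint speeds; "joint_torque": joint torques, N m; "position": TCP position; "ee_rot": TCP orientation; "force": force on the tool from outside, world axes, zero at the start; "torque": the same for the moment, N m; "width": finger opening in mm; "finger_force": force on a finger pad.
Only numpy, scipy, OpenCV 4.12 (cv2) and the standard library are available. Lean on these libraries where they do the work, as an engineer would, in place of code of your own. Each camera call takes 0.05 s, during which the arm holds its last target. There are 200 camera calls.

## Working session

There is one attempt and no reset: what is moved stays moved. The work goes in short steps, Python scripts to look and compute and a tool call to move; the robot and the scene stay as the last step left them, time stands still between calls to the robot, and variables do not carry over. Pictures are saved under pics/ and viewed, at most 10 in all, crops included, and the job is handed in when it is done.

Besides the shell and the picture viewer there is one more tool, called after ">>>" by a JSON object that holds its "method" and its "body". drive_tool: Moves the arm, as the interface text tells. Its arguments: {"type":"object","properties":{"translation":{"type":"array","items":{"type":"array","items":{"type":"number"}}},"twist":{"type":"array","items":{"type":"array","items":{"type":"number"}}},"hand":{"type":"array","items":{"type":"number"}}},"required":["translation","twist","hand"]}

```bash
mkdir -p pics; cat > h.py <<'E'
import numpy as np, cv2
from rig import robot, vision, job, models
def P(c):
    f=240/np.tan(np.radians(c['vfov'])/2)
    K=np.array([[f,0,c['cx']],[0,f,c['cy']],[0,0,1]]);R=cv2.Rodrigues(np.array(c['rvec'],float))[0]
    return K,R,np.array(c['tvec'],float).reshape(3)
def proj(c,p):
    K,R,t=P(c);q=(K@(R@np.atleast_2d(p).T+t[:,None])).T;return q[:,:2]/q[:,2:]
def ray(c,uv):
    K,R,t=P(c);d=R.T@np.linalg.inv(K)@np.array([uv[0],uv[1],1.]);return -R.T@t,d
def atz(c,uv,z):
    o,d=ray(c,uv);return o+d*(z-o[2])/d[2]
def tri(obs):
    A=np.zeros((3,3));b=np.zeros(3)
    for c,uv in obs:
        o,d=ray(c,uv);d/=np.linalg.norm(d);M=np.eye(3)-np.outer(d,d);A+=M;b+=M@o
    return np.linalg.solve(A,b)
def save(c,n,box=None,s=1):
    im=c['pixels'][:,:,::-1]
    if box: im=im[box[1]:box[3],box[0]:box[2]]
    cv2.imwrite('pics/'+n,cv2.resize(im,None,fx=s,fy=s,interpolation=cv2.INTER_CUBIC))
E
python3 - <<'E'
from h import *
import pickle
for n in ['scene','top']:
    c=vision.read_camera(n);save(c,n+'0.png');print(n,c['vfov'],c['cx'],c['cy'],ray(c,(320,240)))
    for q in ['hook','rest','tray','tray_front','tray_hole','hook_tip','uvbox','catch','tweezers','vial']:
        try:
            for r in models.cut_out(c,q)[:4]:
                m=r['pixels'];ys,xs=np.nonzero(m);print(q,round(r['score'],2),[int(v) for v in r['box']],xs.mean().round(),ys.mean().round(),len(xs))
        except Exception as e: print(q,e)
    pickle.dump(c,open(n+'0.pkl','wb'))
print(robot.read_state())
E
```

```text
scene 44.53795932746157 312.8473306482711 249.11434150500028 (array([ 984.91014072,  895.21740653, 1094.69238326]), array([-0.35166279, -0.63327949, -0.68969642]))
hook 0.8 [465, 299, 530, 368] 494.0 329.0 855
hook 0.7 [374, 334, 434, 358] 409.0 342.0 390
hook 0.57 [338, 211, 364, 263] 348.0 236.0 421
hook 0.56 [404, 412, 483, 434] 455.0 421.0 662
rest 0.18 [376, 334, 433, 354] 407.0 342.0 382
tray 0.82 [246, 265, 291, 339] 272.0 299.0 499
tray 0.63 [187, 176, 208, 223] 196.0 201.0 714
tray 0.28 [351, 346, 374, 393] 365.0 371.0 315
tray_front 0.57 [248, 267, 291, 333] 273.0 299.0 537
tray_hole 0.75 [248, 262, 293, 339] 273.0 300.0 696
hook_tip 0.95 [463, 301, 527, 370] 494.0 329.0 857
hook_tip 0.75 [370, 334, 437, 358] 406.0 343.0 496
hook_tip 0.62 [337, 213, 367, 261] 348.0 235.0 416
uvbox 0.91 [149, 257, 293, 391] 217.0 318.0 12792
catch 0.48 [407, 413, 484, 431] 454.0 421.0 720
tweezers 0.73 [352, 345, 373, 393] 364.0 369.0 314
vial 0.76 [280, 351, 294, 372] 285.0 361.0 209
top 52.468492835551785 318.8288943151973 235.25038589328386 (array([ 364.52858269,   -7.23705453, 1251.80992
[... 918 characters left out ...]
, 165, 244, 179] 236.0 172.0 114
{'t': 1.1, 'qpos': array([ 1.27206561e+00,  2.63895185e-01,  1.60398375e+00,  1.69362965e-05,
        1.27373216e+00, -3.69221854e-02]), 'qd': array([-0.0003958 , -0.00029574,  0.00012926, -0.00178424,  0.00085876,
       -0.00018514]), 'joint_torque': array([ 1.23386297e-03, -5.02068472e+01, -3.57267416e+01,  7.30484258e-02,
        1.83066214e-02, -4.65363019e-05]), 'position': array([174.71791343, 651.98842387, 257.71775968]), 'ee_rot': array([-4.10079602e-01, -3.11469412e+00,  2.43117904e-05]), 'force': array([ 0.14353377,  0.33301666, -0.24385019]), 'torque': array([-0.01321793,  0.0017327 ,  0.00959111]), 'finger_force': 0.0, 'width': 88.01570477441962}
```

View both.

View pics/scene0.png

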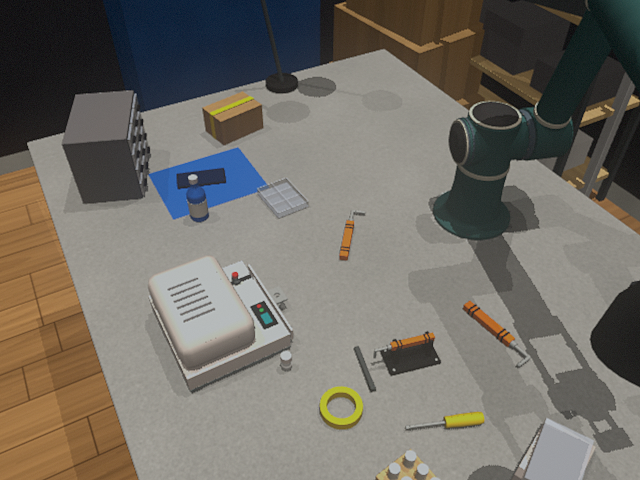

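View pics/top0.png

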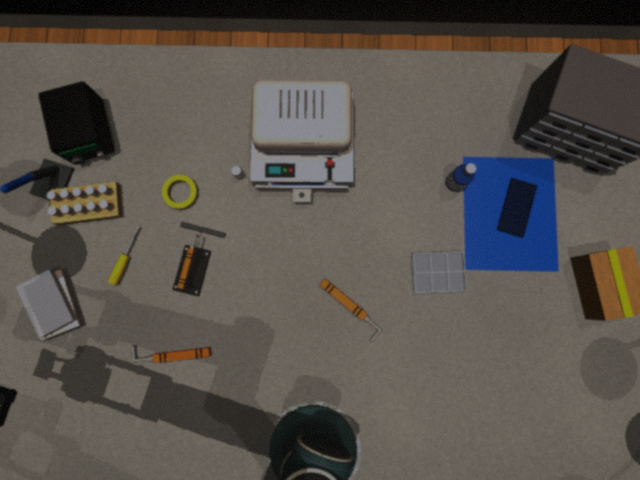

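The scene view shows the box with its tongue at about (280,298), and the hook on its rest at about (408,343). In the top view these are at (302,196) and (187,265). The other two orange hooks lie loose on the bench and look larger. Next I estimate positions.

```bash
python3 - <<'E'
from h import *
import pickle
c=pickle.load(open('top0.pkl','rb'));s=pickle.load(open('scene0.pkl','rb'))
im=c['pixels'].astype(int)
def orange(c,b):
    im=cv2.cvtColor(np.ascontiguousarray(c['pixels']),cv2.COLOR_RGB2HSV).astype(int);m=(im[...,0]>5)&(im[...,0]<17)&(im[...,1]>150)&(im[...,2]>80)
    k=np.zeros_like(m);k[b[1]:b[3],b[0]:b[2]]=1;m&=k.astype(bool)
    ys,xs=np.nonzero(m);return np.c_[xs,ys].astype(np.float32)
a=orange(c,(165,235,215,300));b=orange(s,(370,325,445,375))
for q in (a,b):print(len(q),cv2.minAreaRect(q))
print('hook tri',tri([(c,a.mean(0)),(s,b.mean(0))]))
r=cv2.minAreaRect(a);print([atz(c,p,66).round(1) for p in cv2.boxPoints(r)])
for n,b in (('other1',(315,270,385,340)),('other2',(125,340,215,365))):
    q=cv2.minAreaRect(orange(c,b));print(n,[atz(c,p,14).round(1) for p in cv2.boxPoints(q)])
print('tongue',atz(c,(302,196),40), 'scene',atz(s,(281,298),40))
for p in ((249,187),(355,188)):print('front corners',atz(c,p,54))
save(s,'crop1.png',(140,250,300,390),4)
save(c,'crop2.png',(160,60,360,300),2.5)
E
```

```text
215 ((185.0934600830078, 268.1661682128906), (6.12445068359375, 40.94522476196289), 15.642248153686523)
212 ((412.7110290527344, 340.9232177734375), (8.634459495544434, 43.701507568359375), 77.125)
hook tri [434.7665125  321.27838866  65.26052391]
[array([388.8, 338.4,  66. ]), array([485.2, 317.1,  66. ]), array([481.5, 302.4,  66. ]), array([385.1, 323.9,  66. ])]
other1 [array([402.8,  -6.3,  14. ]), array([420. , -19.9,  14. ]), array([ 334.3, -128.4,   14. ]), array([ 317.4, -114.7,   14. ])]
other2 [array([225.5, 404.7,  14. ]), array([243.2, 266.1,  14. ]), array([220.8, 262.5,  14. ]), array([203.3, 400.8,  14. ])]
tongue [625.46904043  41.47340911  40.        ] scene [624.07004147  57.47230044  40.        ]
front corners [642.78536965 174.7414687   54.        ]
front corners [645.69488924 -91.76860962  54.        ]
```

View pics/crop2.png

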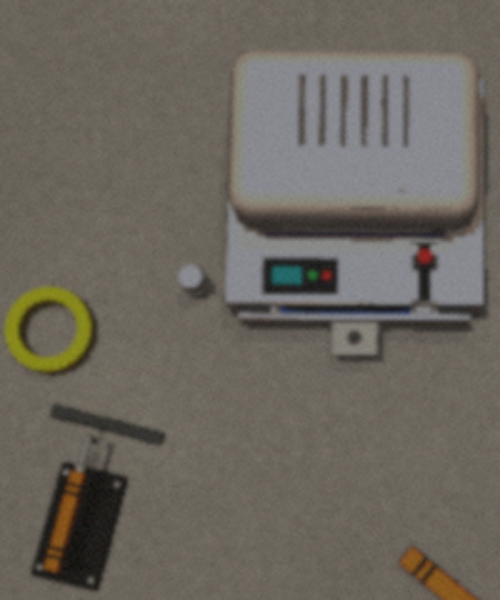

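The crop shows the tongue hole at crop (354,338), which is full-frame (301.6,195). The red button is at crop (425,257), full-frame (330,163), near the rear of its slot. The tweezers lie just beyond the hook tip.

```bash
cat >> h.py <<'E'
def plan(target,yaw,n=None,step=55.):
    """target TCP, yaw of hook direction (= -tool x), tool down; prints total tool shift in cm and turn"""
    s=robot.read_state();R=cv2.Rodrigues(np.array(s['ee_rot'],float))[0]
    xt=-np.array([np.cos(yaw),np.sin(yaw),0]);zt=np.array([0,0,-1.]);G=np.c_[xt,np.cross(zt,xt),zt]
    d=R.T@(np.array(target)-s['position'])/10;w=cv2.Rodrigues(R.T@G)[0].ravel()
    print('t',round(s['t'],2),'pos',s['position'].round(1),'shift cm (tool now)',d.round(3),'twist',w.round(4),'F',s['force'].round(1),'w',round(s['width'],1))
E
python3 - <<'E'
from h import *
c=vision.read_camera('wrist');K,R,t=P(c);s=robot.read_state();T=cv2.Rodrigues(s['ee_rot'])[0]
print('cam in tool',T.T@(-R.T@t-s['position']),'\naxes',T.T@R.T,c['vfov'])
plan((400,330,230),-.2174)
t0=vision.read_camera('top');sc=vision.read_camera('scene')
def red(c,b):
    im=cv2.cvtColor(np.ascontiguousarray(c['pixels']),cv2.COLOR_RGB2HSV).astype(int);m=((im[...,0]>173)|(im[...,0]<5))&(im[...,1]>140)&(im[...,2]>60)
    ys,xs=np.nonzero(m[b[1]:b[3],b[0]:b[2]]);print(len(xs));return np.array([xs.mean()+b[0],ys.mean()+b[1]])
a=red(t0,(322,150,340,175));b=red(sc,(225,265,245,285));print(a,b,tri([(t0,a),(sc,b)]))
E
```

```text
cam in tool [ 6.91138121e+01 -1.58054385e-02 -1.28294223e+02] 
axes [[-8.95139262e-04 -9.62539864e-01 -2.71138726e-01]
 [ 9.99998513e-01 -4.62030933e-04 -1.66119663e-03]
 [ 1.47369350e-03 -2.71139810e-01  9.62538847e-01]] 58.15072323981304
t 1.15 pos [174.7 652.  257.7] shift cm (tool now) [-30.094 -25.27    2.773] twist [-0.      0.     -0.0444] F [ 0.3  0.4 -0. ] w 88.2
32
22
[329.5   162.375] [234.72727273 274.        ] [702.29005351 -26.20119646  84.05105483]
```

>>> {"method": "drive_tool", "body": {"translation": [[-3.43,-2.54,0.55],[-3.43,-2.54,0.55],[-3.43,-2.54,0.55],[-3.43,-2.54,0.55],[-3.43,-2.54,0.55],[-3.43,-2.54,0.55],[-3.43,-2.54,0.55],[-3.43,-2.54,0.55],[-3.43,-2.54,0.55],[-3.43,-2.54,0.55],[0,0,0],[0,0,0]], "twist": [[0,0,0],[0,0,0],[0,0,0],[0,0,0],[0,0,0],[0,0,0],[0,0,0],[0,0,0],[0,0,0],[0,0,-0.044],[0,0,0],[0,0,0]], "hand": [6,6,6,6,6,6,6,6,6,6,6,6]}}

```text
t: 2.75
position: [440.2, 318.1, 202.9]
ee_rot: [-0.343, -3.123, -0.001]
force: [-0.1, -0.2, -0.1]
width: 60.6
finger_force: 0.0
```

```bash
python3 - <<'E'
from h import *
import pickle
c=vision.read_camera('wrist');save(c,'w1.png');pickle.dump(c,open('w1.pkl','wb'))
plan((435,320,60),-.2174)
for q in ('hook','rest','tweezers'):
    for r in models.cut_out(c,q)[:3]:
        m=r['pixels'].astype(np.uint8);pts=cv2.findNonZero(m).reshape(-1,2).astype(np.float32);print(q,r['score'],r['box'],cv2.minAreaRect(pts))
        if q=='hook':
            print([atz(c,p,66).round(1) for p in cv2.boxPoints(cv2.minAreaRect(pts))])
E
```

```text
t 2.8 pos [440.  318.5 203. ] shift cm (tool now) [ 0.516  0.027 14.297] twist [ 0.0006 -0.0001 -0.0004] F [-0.3 -0.2  0.4] w 59.8
hook 0.63 [307.9, 132.7, 328.4, 338.4] ((314.5, 233.5), (203.0, 23.0), 90.0)
[array([384.6, 323.8,  66. ]), array([387.6, 337.2,  66. ]), array([520.3, 308.7,  66. ]), array([516.9, 293.3,  66. ])]
rest 0.76 [268.3, 112.1, 363.2, 274.9] ((315.0, 191.5), (161.0, 96.0), 90.0)
tweezers 0.76 [243.5, 310.7, 391.5, 335.7] ((315.9853515625, 320.3641662597656), (144.1657257080078, 20.488582611083984), 0.9710219502449036)
```

View pics/w1.png

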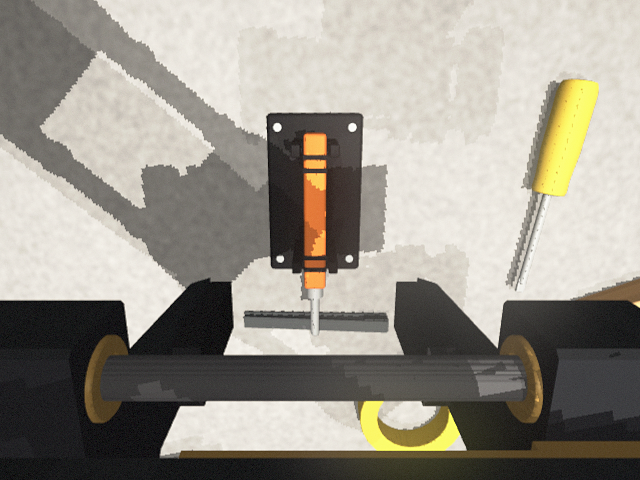

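The wrist view shows the hook handle from (315,133) to (315,289), the rod end at (315,335), the tweezers under the rod at (316,320), and the fingers on either side.

```bash
python3 - <<'E'
from h import *
import pickle
c=pickle.load(open('w1.pkl','rb'));t=pickle.load(open('top0.pkl','rb'))
a=atz(c,(314.5,133),68);b=atz(c,(314.5,289),68);print(a,b,(a+b)/2,np.hypot(*(b-a)[:2]),np.arctan2(*(b-a)[1::-1]))
e=atz(c,(315.5,335),63);print('rod end',e)
# height from top vs wrist: orange far end
print(tri([(c,(314.5,211)),(t,(185.09,268.17))]))
m=(a+b)/2
plan((m[0],m[1],58),np.arctan2(*(b-a)[1::-1]))
E
```

```text
[386.54133289 330.39233765  68.        ] [484.55059962 308.57308448  68.        ] [435.54596626 319.48271106  68.        ] 100.40864590756684 -0.2190521549156158
rod end [520.43679232 301.30253009  63.        ]
[434.26708004 320.23373341  65.67757886]
t 2.95 pos [439.7 318.8 202.9] shift cm (tool now) [ 0.423 -0.031 14.492] twist [0.0004 0.0001 0.0027] F [0.5 0.5 0.4] w 59.9
```

>>> {"method": "drive_tool", "body": {"translation": [[0.4,0,2.5],[0,0,3.5],[0,0,3.5],[0,0,2.5],[0,0,1.5],[0,0,0.9],[0,0,0],[0,0,0],[0,0,0],[0,0,0],[0,0,0],[0,0,0]], "twist": [[0,0,0],[0,0,0],[0,0,0],[0,0,0],[0,0,0],[0,0,0],[0,0,0],[0,0,0],[0,0,0],[0,0,0],[0,0,0],[0,0,0]], "hand": [6,6,6,6,6,6,6,0.8,0.8,0.8,0.8,0.8]}}

```text
t: 4.45
position: [436.4, 318.8, 58.8]
ee_rot: [0.342, 3.123, 0.0]
force: [-0.1, -0.3, 0.7]
width: 13.5
finger_force: 30.0
```

>>> {"method": "drive_tool", "body": {"translation": [[0,0,-1],[0,0,-3],[0,0,-3],[0,0,-3],[-2.38,-3.03,-0.9],[-2.38,-3.03,-0.9],[-2.38,-3.03,-0.9],[-2.38,-3.03,-0.9],[-2.38,-3.03,-0.9],[-2.38,-3.03,-0.9],[-2.38,-3.03,-0.9],[-2.38,-3.03,-0.9]], "twist": [[0,0,0],[0,0,0],[0,0,0],[0,0,0],[0,0,0],[0,0,0],[0,0,0],[0,0,0],[0,0,0],[0,0,0],[0,0,0],[0,0,0]], "hand": [0.8,0.8,0.8,0.8,0.8,0.8,0.8,0.8,0.8,0.8,0.8,0.8]}}

```text
t: 5.95
position: [570.2, 39.7, 231.6]
ee_rot: [0.342, 3.123, 0.0]
force: [-0.3, 0.3, -0.8]
width: 13.9
finger_force: 30.0
```

>>> {"method": "drive_tool", "body": {"translation": [[0,0,0],[0,0,0],[0,0,0],[0,0,0]], "twist": [[0,0,-0.115],[0,0,-0.115],[0,0,0],[0,0,0]], "hand": [0.8,0.8,0.8,0.8]}}

```text
t: 6.45
position: [569.8, 41.0, 230.9]
ee_rot: [-0.016, 3.141, -0.0]
force: [-0.1, 0.2, -1.6]
width: 13.5
finger_force: 30.0
```

```bash
python3 - <<'E'
from h import *
import pickle
c=vision.read_camera('wrist');save(c,'w2.png');pickle.dump(c,open('w2.pkl','wb'))
for n in('scene','top'):
    d=vision.read_camera(n);pickle.dump(d,open(n+'2.pkl','wb'))
plan((540,41,100),0.011)
print(proj(c,[(625,41,40),(645,174,54),(645,-92,54)]))
E
```

```text
t 6.6 pos [569.8  41.1 230.8] shift cm (tool now) [ 2.981  0.024 13.078] twist [0.     0.     0.0006] F [-1.6 -0.2 -0.8] w 13.4
[[313.47715106 272.03450505]
 [485.56083326 304.56656873]
 [140.69830188 301.29106259]]
```

View pics/w2.png

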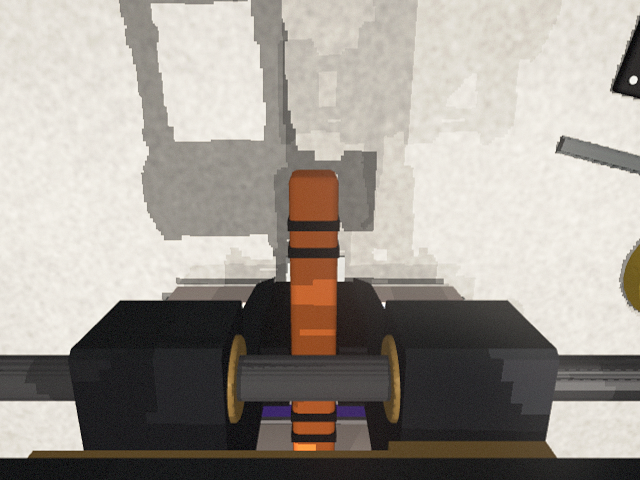

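The wrist view shows the handle and fingers hiding the tongue, with the panel edge at about row 281. I'll shift forward and sideways to see it.

>>> {"method": "drive_tool", "body": {"translation": [[-1.7,-1.8,-0.5],[-1.7,-1.8,-0.5],[-1.6,-1.8,-0.5],[0,0,0],[0,0,0]], "twist": [[0,0,0],[0,0,0],[0,0,0],[0,0,0],[0,0,0]], "hand": [0.8,0.8,0.8,0.8,0.8]}}

```text
t: 7.22
position: [620.0, -12.0, 245.3]
ee_rot: [0.019, -3.14, -0.001]
force: [-0.2, 0.3, -0.4]
width: 13.1
finger_force: 30.0
```

```bash
python3 - <<'E'
from h import *
import pickle
c=vision.read_camera('wrist');save(c,'w3.png');pickle.dump(c,open('w3.pkl','wb'))
plan((540,41,100),0.011)
print(proj(c,[(625,41,40),(645,174,54),(645,-92,54)]))
for r in models.cut_out(c,'tray_hole')[:2]: print(r['score'],r['box'])
E
```

```text
t 7.28 pos [619.8 -11.8 245.2] shift cm (tool now) [ 7.896  5.373 14.535] twist [ 0.0004 -0.0012  0.0013] F [-0.3 -0.7  0.6] w 13.7
[[381.06133208 207.03546882]
 [554.46944019 238.17873427]
 [210.07510887 234.44066818]]
0.69 [232.7, 192.5, 533.3, 257.0]
```

View pics/w3.png

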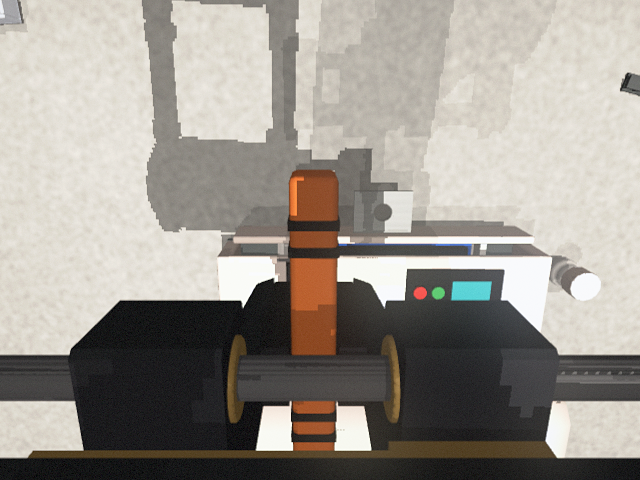

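The wrist view shows the hole at about (381.5,212), the tongue at (355–412, 190–233), and the deck's front edge on row 257 from column 218 to 549.

```bash
python3 - <<'E'
from h import *
import pickle
c=pickle.load(open('w3.pkl','rb'));t=pickle.load(open('top0.pkl','rb'))
def dark(c,b):
    g=cv2.cvtColor(np.ascontiguousarray(c['pixels']),cv2.COLOR_RGB2GRAY)[b[1]:b[3],b[0]:b[2]].astype(int)
    m=g<(g.min()+np.median(g))/2;ys,xs=np.nonzero(m);print(len(xs),g.min(),np.median(g));return np.array([xs.mean()+b[0],ys.mean()+b[1]])
a=dark(c,(366,198,398,228));b=dark(t,(297,191,307,200));print(a,b)
print('wrist z40',atz(c,a,40),'top z40',atz(t,b,40),'tri',tri([(c,a),(t,b)]))
p,q=atz(c,(218,257),58),atz(c,(549,257),58);print('deck',p,q,np.hypot(*(q-p)[:2]),'yaw',-np.arctan2(q[0]-p[0],q[1]-p[1]))
p,q=atz(c,(233,236),50),atz(c,(533,234),50);print('panel',p,q,'yaw',-np.arctan2(q[0]-p[0],q[1]-p[1]))
E
```

```text
74 86 120.5
19 53 121.0
[381.5        213.21621622] [301.21052632 194.63157895]
wrist z40 [630.01477677  41.61593329  40.        ] top z40 [628.96916551  43.56648719  40.        ] tri [632.82451227  44.09050278  25.34695194]
deck [661.9330966  -85.85528745  58.        ] [659.0242227  169.88972765  58.        ] 255.76155750150664 yaw 0.011373627230403426
panel [647.24417354 -75.12686985  50.        ] [642.9676775  159.05092279  50.        ] yaw 0.018259719233474615
```

>>> {"method": "drive_tool", "body": {"translation": [[1.22,0.9,2.0],[1.22,0.9,2.0],[1.22,0.9,3.0],[1.22,0.9,3.0],[1.22,0.9,3.0],[1.22,0.9,2.5],[0,0,0],[0,0,0]], "twist": [[0,0,0],[0,0,0],[0,0,0],[0,0,0],[0,0,0],[0,0,0],[0,0,0],[0,0,0]], "hand": [0.8,0.8,0.8,0.8,0.8,0.8,0.8,0.8]}}

```text
t: 8.32
position: [547.7, 40.8, 91.9]
ee_rot: [-0.02, 3.14, -0.0]
force: [0.1, -0.2, -0.0]
width: 13.2
finger_force: 30.0
```

```bash
python3 - <<'E'
from h import *
import pickle
plan((545.7,41.3,58),0.012)
s=vision.read_camera('scene');t=vision.read_camera('top')
for n,c in(('s',s),('t',t)):
    print(n,'hole',proj(c,[(629.7,42.3,40)]),'tip exp',proj(c,[(629.7,42.3,64),(629.7,42.3,90)]))
    pickle.dump(c,open(n+'4.pkl','wb'))
def crop(c,uv,r,k):
    u,v=int(uv[0]),int(uv[1]);im=c['pixels'][v-r:v+r,u-r:u+r,::-1];print(u-r,v-r);return cv2.resize(im,(400,400),interpolation=cv2.INTER_CUBIC)
cv2.imwrite('pics/c4.png',np.hstack([crop(s,proj(s,[(629,42,60)])[0],25,8),crop(t,proj(t,[(629,42,60)])[0],25,8)]))
E
```

```text
t 8.32 pos [547.7  40.8  91.9] shift cm (tool now) [0.204 0.051 3.385] twist [-0.0001  0.0019  0.0008] F [ 0.1 -0.2 -0. ] w 13.2
s hole [[276.07630264 294.59103967]] tip exp [[275.59870686 287.86599997]
 [275.06798351 280.39286933]]
t hole [[301.71656379 194.35950604]] tip exp [[301.37604526 192.28457339]
 [300.99174465 189.94285683]]
250 263
276 167
```

View pics/c4.png

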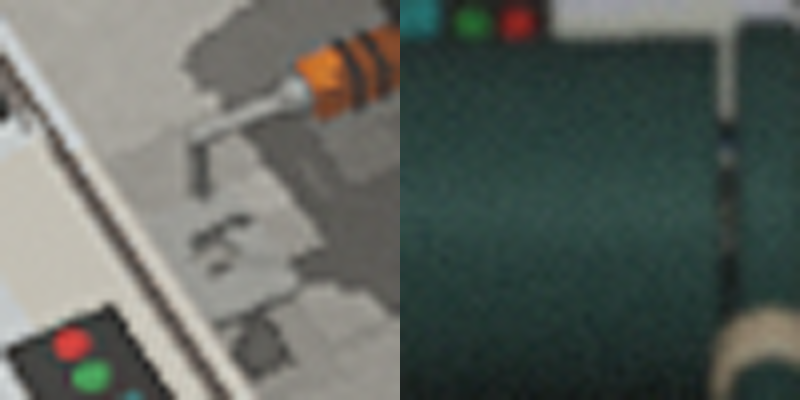

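Left half (scene): the tip's lower end is at crop (200,195), scene pixel (275.0,287.4), and the hole is around crop (212,252). The top view is blocked by the arm. I'll check the hole numerically in the unshadowed scene0 picture.

```bash
python3 - <<'E'
from h import *
import pickle
s=pickle.load(open('scene0.pkl','rb'));g=cv2.cvtColor(np.ascontiguousarray(s['pixels']),cv2.COLOR_RGB2GRAY)
print('cols 266..290');print(g[284:306,266:291])
c=pickle.load(open('s4.pkl','rb'));g=cv2.cvtColor(np.ascontiguousarray(c['pixels']),cv2.COLOR_RGB2GRAY)
print('now rows 276');print(g[276:302,266:291])
print(proj(c,[(631.7,41.8,66),(629.7,42.3,40),(612.7,42.1,40),(612.5,65.1,40),(613,19,40),(646,42.5,40)]))
E
```

```text
cols 266..290
[[151 151 150 151 151 153 152 153 153 154 150 149 152 152 153 154 153 152
  156 154 154 151 151 150 153]
 [153 151 151 154 155 154 155 154 153 152 151 149 154 153 150 153 154 154
  152 155 152 150 151 150 153]
 [152 153 152 154 156 152 153 152 151 153 152 154 157 154 149 148 151 149
  150 150 152 151 150 152 151]
 [148 152 152 150 152 153 151 149 153 154 156 160 160 156 153 150 149 152
  152 152 154 152 149 149 150]
 [154 150 150 150 152 154 156 155 158 158 156 158 159 157 157 153 152 152
  154 156 155 154 147 147 147]
 [170 152 151 154 157 157 158 159 159 159 157 156 159 159 158 154 153 153
  155 156 154 150 149 147 148]
 [185 161 155 157 160 160 160 159 157 159 159 157 156 157 160 157 155 150
  152 154 152 150 149 148 149]
 [191 179 160 156 157 158 159 161 160 158 163 161 157 160 159 159 157 150
  150 151 152 149 148 151 151]
 [181 193 173 158 157 157 159 161 159 152 143 143 146 155 161 160 159 154
  151 153 150 147 148 151 152]
 [153 188 184 163 156 157 159 162 143 114 109 107 107 133 155 160 159 157
  155 153 149 149 152 151 153]
 [ 88 171 192 176 160 157 159 152 11
[... 3443 characters left out ...]
 [143  91 103 180 201 179 156 151 153 145 125 128 151 155 153 153 152 152
  156 156 149 107  84  86  86]
 [178 119  86 144 191 199 171 152 151 154 148 153 156 155 153 152 152 153
  154 158 151 117 113 119 121]
 [199 155  95  79 160 196 186 157 149 153 157 153 154 153 152 154 157 147
  143 137 119 127 151 155 155]
 [198 181 131  91 107 181 200 179 155 150 151 155 155 155 156 149 139 115
  108 102 111 141 151 152 149]
 [199 200 180 120  86 146 192 199 171 150 152 156 154 151 142 120  82  93
  116 132 138 135 145 150 148]]
[[274.69785228 287.46062043]
 [276.07630264 294.59103967]
 [282.45515372 291.98002321]
 [286.81249404 298.38984999]
 [278.13118954 285.68822805]
 [269.91130204 297.11744912]]
```

>>> {"method": "drive_tool", "body": {"translation": [[0.2,0.13,0.6],[0,0,1.2],[0,0,0.5],[0,0,0.1],[0,0,0]], "twist": [[0,0,0],[0,0,0],[0,0,0],[0,0,0],[0,0,0]], "hand": [0.8,0.8,0.8,0.8,0.8]}}

```text
t: 9.05
position: [544.6, 41.9, 66.5]
ee_rot: [0.019, -3.141, 0.0]
force: [0.4, 0.4, -0.9]
width: 13.6
finger_force: 30.0
```

>>> {"method": "drive_tool", "body": {"translation": [[0,0,0.15],[0,0,0.15],[0,0,0]], "twist": [[0,0,0],[0,0,0],[0,0,0]], "hand": [0.8,0.8,0.8]}}

```text
t: 9.43
position: [544.6, 41.9, 63.7]
ee_rot: [0.019, -3.141, 0.0]
force: [-0.4, 0.4, -1.6]
width: 13.3
finger_force: 30.0
```

>>> {"method": "drive_tool", "body": {"translation": [[0,0,0.1],[0,0,0.1],[0,0,0]], "twist": [[0,0,0],[0,0,0],[0,0,0]], "hand": [0.8,0.8,0.8]}}

```text
t: 9.8
position: [544.6, 41.9, 61.6]
ee_rot: [0.019, -3.141, 0.0]
force: [0.4, -0.6, 1.2]
width: 12.9
finger_force: 30.0
```

>>> {"method": "drive_tool", "body": {"translation": [[0,0,0.2],[0,0,0.2],[0,0,0.1],[0,0,0]], "twist": [[0,0,0],[0,0,0],[0,0,0],[0,0,0]], "hand": [0.8,0.8,0.8,0.8]}}

```text
t: 10.3
position: [544.5, 41.9, 56.5]
ee_rot: [0.019, -3.141, -0.0]
force: [0.4, -0.8, -0.4]
width: 13.3
finger_force: 30.0
```

>>> {"method": "drive_tool", "body": {"translation": [[0.1,0,0],[0.1,0,0],[0.1,0,0],[0.1,0,0],[0.1,0,0],[0.1,0,0]], "twist": [[0,0,0],[0,0,0],[0,0,0],[0,0,0],[0,0,0],[0,0,0]], "hand": [0.8,0.8,0.8,0.8,0.8,0.8]}}

```text
t: 11.05
position: [540.2, 41.9, 57.3]
ee_rot: [-0.019, 3.138, 0.0]
force: [4.6, -0.5, -1.6]
width: 13.2
finger_force: 30.0
```

>>> {"method": "drive_tool", "body": {"translation": [[0.2,0,0],[0.4,0,0],[0.4,0,0],[0.4,0,0],[0.4,0,0],[0.4,0,0],[0.4,0,0],[0.4,0,0],[0.4,0,0],[0.4,0,0],[0.4,0,0],[0.2,0,0]], "twist": [[0,0,0],[0,0,0],[0,0,0],[0,0,0],[0,0,0],[0,0,0],[0,0,0],[0,0,0],[0,0,0],[0,0,0],[0,0,0],[0,0,0]], "hand": [0.8,0.8,0.8,0.8,0.8,0.8,0.8,0.8,0.8,0.8,0.8,0.8]}}

```text
t: 12.55
position: [495.3, 41.3, 57.1]
ee_rot: [-0.019, 3.14, 0.0]
force: [5.7, 0.6, -2.1]
width: 13.5
finger_force: 30.0
```

```bash
cat >> h.py <<'E'
def red(c,b):
    im=cv2.cvtColor(np.ascontiguousarray(c['pixels']),cv2.COLOR_RGB2HSV).astype(int);m=((im[...,0]>173)|(im[...,0]<5))&(im[...,1]>140)&(im[...,2]>60)
    ys,xs=np.nonzero(m[b[1]:b[3],b[0]:b[2]]);return len(xs),xs.mean()+b[0],ys.mean()+b[1]
def check():
    c=vision.read_camera('scene');n=red(c,(225,262,245,285));s=robot.read_state()
    print('red',n,'pos',s['position'].round(1),'F',s['force'].round(1),'t',s['t']);return c
E
python3 - <<'E'
from h import *
import pickle
print('before',red(pickle.load(open('scene0.pkl','rb')),(225,262,245,285)))
c=check();c=vision.read_camera('scene');save(c,'s5.png',(200,240,360,360),5)
print(proj(c,[(702.3,-26.2,84),(702.3,-26.2,76)]))
E
```

```text
before (22, np.float64(234.72727272727272), np.float64(274.0))
red (21, np.float64(234.85714285714286), np.float64(274.0)) pos [494.8  41.3  57. ] F [ 2.7 -0.5 -0.9] t 12.6
[[234.86774335 274.04792564]
 [235.19210777 276.35585043]]
```

View pics/s5.png

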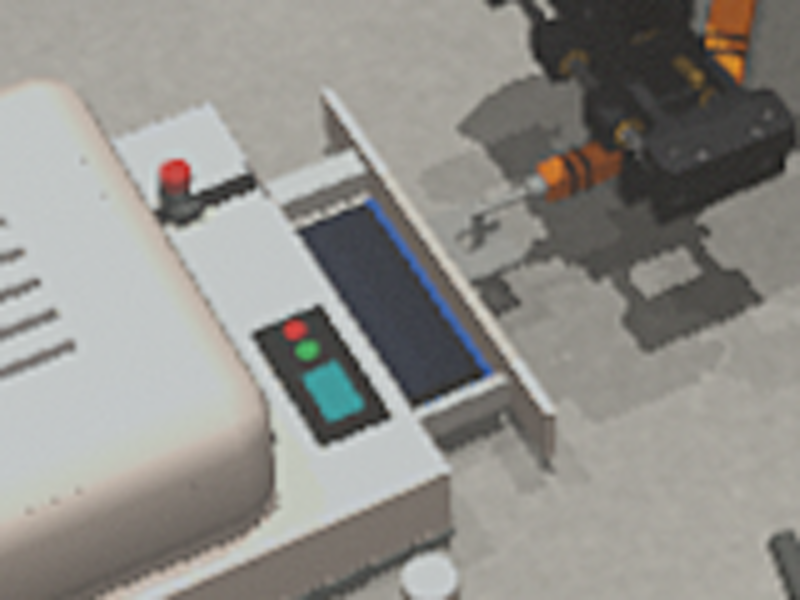

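The scene shows the tray drawn out about 50 mm, with the hook in the tongue hole. The catch button is up at about crop (175,172), near the rear of its slot, so I expect a short travel. From here I go slowly.

>>> {"method": "drive_tool", "body": {"translation": [[0.2,0,0],[0.2,0,0],[0.2,0,0],[0.2,0,0],[0.1,0,0]], "twist": [[0,0,0],[0,0,0],[0,0,0],[0,0,0],[0,0,0]], "hand": [0.8,0.8,0.8,0.8,0.8]}}

```text
t: 13.28
position: [485.6, 41.2, 56.7]
ee_rot: [-0.019, 3.141, -0.0]
force: [5.2, 1.1, -2.6]
width: 13.3
finger_force: 30.0
```

```bash
python3 -c "
from h import *
check()"
```

```text
red (22, np.float64(234.72727272727272), np.float64(274.0)) pos [485.3  41.2  56.7] F [ 3.7  0.3 -1. ] t 13.325
```

>>> {"method": "drive_tool", "body": {"translation": [[0.1,0,0],[0.05,0,0]], "twist": [[0,0,0],[0,0,0]], "hand": [0.8,0.8]}}

```text
t: 13.58
position: [484.2, 41.2, 56.7]
ee_rot: [-0.019, 3.141, 0.0]
force: [4.5, 0.8, -1.2]
width: 13.7
finger_force: 30.0
```

```bash
python3 -c "
from h import *
check()"
```

```text
red (21, np.float64(234.85714285714286), np.float64(274.0)) pos [484.2  41.2  56.7] F [ 4.5 -0.1 -1.3] t 13.625
```

>>> {"method": "drive_tool", "body": {"translation": [[0.1,0,0],[0.1,0,0]], "twist": [[0,0,0],[0,0,0]], "hand": [0.8,0.8]}}

```text
t: 13.88
position: [482.2, 41.1, 56.7]
ee_rot: [-0.019, 3.141, -0.0]
force: [4.2, -0.3, -1.5]
width: 13.4
finger_force: 30.0
```

```bash
python3 -c "
from h import *
check()"
```

```text
red (21, np.float64(234.85714285714286), np.float64(274.0)) pos [481.9  41.2  56.6] F [ 4.  -0.2 -1. ] t 13.925
```

>>> {"method": "drive_tool", "body": {"translation": [[0.1,0,0],[0.07,0,0]], "twist": [[0,0,0],[0,0,0]], "hand": [0.8,0.8]}}

```text
t: 14.18
position: [480.5, 41.1, 56.7]
ee_rot: [-0.019, 3.141, -0.0]
force: [5.5, -0.1, -2.8]
width: 13.3
finger_force: 30.0
```

```bash
python3 -c "
from h import *
check()"
```

```text
red (21, np.float64(234.85714285714286), np.float64(274.0)) pos [480.4  41.1  56.7] F [ 4.6  0.2 -1.5] t 14.225
```

>>> {"method": "drive_tool", "body": {"translation": [[0.1,0,0],[0.08,0,0]], "twist": [[0,0,0],[0,0,0]], "hand": [0.8,0.8]}}

```text
t: 14.48
position: [478.6, 41.1, 56.7]
ee_rot: [0.019, -3.141, 0.0]
force: [5.1, 0.1, -1.1]
width: 13.3
finger_force: 30.0
```

```bash
python3 -c "
from h import *
check()"
```

```text
red (21, np.float64(234.85714285714286), np.float64(274.0)) pos [478.5  41.1  56.7] F [ 4.4 -0.5 -1. ] t 14.525
```

>>> {"method": "drive_tool", "body": {"translation": [[0.1,0,0],[0.08,0,0]], "twist": [[0,0,0],[0,0,0]], "hand": [0.8,0.8]}}

```text
t: 14.78
position: [476.9, 41.1, 56.7]
ee_rot: [-0.019, 3.141, -0.0]
force: [4.6, 0.4, -1.2]
width: 13.3
finger_force: 30.0
```

```bash
python3 -c "
from h import *
check()"
```

```text
red (22, np.float64(234.72727272727272), np.float64(274.0)) pos [476.6  41.1  56.6] F [ 4.3 -0.3 -1.1] t 14.825
```

>>> {"method": "drive_tool", "body": {"translation": [[0.1,0,0],[0.08,0,0]], "twist": [[0,0,0],[0,0,0]], "hand": [0.8,0.8]}}

```text
t: 15.08
position: [475.1, 41.1, 56.7]
ee_rot: [-0.019, 3.141, -0.0]
force: [5.2, 0.5, -0.8]
width: 13.7
finger_force: 30.0
```

```bash
python3 -c "
from h import *
check()"
```

```text
red (22, np.float64(234.72727272727272), np.float64(274.0)) pos [474.8  41.1  56.7] F [ 2.8  0.2 -1.6] t 15.125
```

>>> {"method": "drive_tool", "body": {"translation": [[0.1,0,0],[0.08,0,0]], "twist": [[0,0,0],[0,0,0]], "hand": [0.8,0.8]}}

```text
t: 15.38
position: [473.3, 41.0, 56.7]
ee_rot: [-0.019, 3.141, -0.0]
force: [6.0, -0.3, -2.8]
width: 13.3
finger_force: 30.0
```

```bash
python3 -c "
from h import *
check()"
```

```text
red (22, np.float64(234.72727272727272), np.float64(274.0)) pos [473.2  41.   56.7] F [ 4.3  0.  -2.2] t 15.425
```

>>> {"method": "drive_tool", "body": {"translation": [[0.1,0,0],[0.08,0,0]], "twist": [[0,0,0],[0,0,0]], "hand": [0.8,0.8]}}

```text
t: 15.68
position: [471.4, 41.0, 56.7]
ee_rot: [0.019, -3.142, 0.0]
force: [4.5, 0.1, -1.3]
width: 13.7
finger_force: 30.0
```

```bash
python3 -c "
from h import *
check()"
```

```text
red (21, np.float64(234.85714285714286), np.float64(274.0)) pos [471.3  41.   56.7] F [ 4.4 -0.1 -1.1] t 15.725
```

>>> {"method": "drive_tool", "body": {"translation": [[0.1,0,0],[0.08,0,0]], "twist": [[0,0,0],[0,0,0]], "hand": [0.8,0.8]}}

```text
t: 15.98
position: [469.3, 41.0, 56.6]
ee_rot: [0.019, -3.141, 0.0]
force: [4.4, 1.1, -0.9]
width: 13.4
finger_force: 30.0
```

```bash
python3 -c "
from h import *
check()"
```

```text
red (24, np.float64(234.91666666666666), np.float64(274.2083333333333)) pos [468.9  41.   56.5] F [ 1.6  0.2 -0.3] t 16.025
```

>>> {"method": "drive_tool", "body": {"translation": [[0,0,0]], "twist": [[0,0,0]], "hand": [0.8]}}

```text
t: 16.15
position: [468.6, 41.0, 56.3]
ee_rot: [0.019, -3.139, 0.0]
force: [1.7, 0.3, -1.3]
width: 13.5
finger_force: 30.0
```

```bash
python3 -c "
from h import *
check()"
```

```text
red (20, np.float64(234.9), np.float64(274.45)) pos [468.6  41.   56.3] F [ 1.5  0.5 -0.1] t 16.2
```

>>> {"method": "drive_tool", "body": {"translation": [[0,0,0],[0,0,0],[0,0,0]], "twist": [[0,0,0],[0,0,0],[0,0,0]], "hand": [0.8,0.8,0.8]}}

```text
t: 16.58
position: [469.0, 41.0, 56.4]
ee_rot: [0.019, -3.14, 0.0]
force: [0.3, 0.6, -0.8]
width: 13.1
finger_force: 30.0
```

```bash
python3 -c "
from h import *
import pickle
c=check();pickle.dump(c,open('s6.pkl','wb'))
a=pickle.load(open('s4.pkl','rb'))
print(a['pixels'][268:284,229:241,0]);print(c['pixels'][268:284,229:241,0])"
```

```text
red (20, np.float64(234.9), np.float64(274.45)) pos [469.1  41.   56.4] F [ 0.1 -0.6 -0.3] t 16.625
[[194 194 194 194 194 194 194 195 194 195 193 195]
 [194 196 196 195 193 195 195 195 194 193 193 194]
 [195 195 194 195 195 194 195 194 194 195 195 194]
 [195 195 195 195 194 195 194 195 195 195 194 195]
 [194 195 195 195 195 195 196 196 193 194 195 194]
 [195 195 195 196 196 196 196 196 189 193 196 195]
 [194 197 187 194 200 199 198 201 184 182 194 196]
 [198 198 166 172 189 194 196 188 145 155 191 198]
 [197 202 159 125 140 160 165 133 109 169 198 203]
 [200 204 150  89 108 116 119 110 107 195 200 185]
 [194 206 147  63  92 108 112  99  70 166 148  77]
 [186 207 160  80  67  80  85  81  64  67  65  62]
 [179 205 174  96  68  74  82  87  84  94  89  71]
 [174 176 147  84  69  81  91 104 108 100  91  75]
 [190 139  69  58  65  85  94  96 100  82  57 112]
 [199 174 105  59  62  69  77  73  62  56  80 152]]
[[195 196 195 194 195 195 194 194 195 193 194 194]
 [195 194 195 195 196 194 195 194 194 195 193 194]
 [195 195 194 194 195 194 194 194 195 194 193 195]
 [196 195 194 195 195 195 194 195 194 195 194 194]
 [194 194 195 196 195 196 196 195 194 195 196 195]
 [195 196 195 196 197 195 196 196 196 196 196 195]
 [195 196 191 196 198 198 199 199 186 184 194 196]
 [196 198 174 177 195 202 198 195 157 158 190 197]
 [197 201 160 129 163 184 174 162 121 156 195 205]
 [199 204 149  93 109 117 114 114  96 175 192 185]
 [195 206 146  75  93 108 113 111  81 168 149  76]
 [185 208 159  81  67  87  91  85  68  70  67  62]
 [180 205 173  97  65  77  81  86  79  97  91  72]
 [174 176 145  84  69  79  92 103 109  99  93  79]
 [189 140  72  56  65  85  95  97 100  82  60 113]
 [199 173 103  60  59  68  75  71  63  54  78 149]]
```

>>> {"method": "drive_tool", "body": {"translation": [[0.05,0,0],[0.05,0,0]], "twist": [[0,0,0],[0,0,0]], "hand": [0.8,0.8]}}

```text
t: 16.88
position: [468.8, 41.0, 56.7]
ee_rot: [-0.019, 3.141, 0.0]
force: [1.4, -0.2, -0.7]
width: 13.4
finger_force: 30.0
```

```bash
python3 -c "
from h import *
c=check();print(c['pixels'][268:280,229:241,1])"
```

```text
red (20, np.float64(234.9), np.float64(274.45)) pos [468.8  41.   56.7] F [ 1.4 -0.5 -1.4] t 16.925
[[199 199 199 199 199 199 199 198 199 198 198 198]
 [198 199 199 198 200 200 199 200 199 199 199 198]
 [199 198 199 201 203 204 204 203 201 199 198 198]
 [198 199 200 204 195 190 184 193 203 202 199 199]
 [199 200 205 194 143 112  90 128 180 200 202 199]
 [200 202 203 144  62  58  63  58  94 190 203 200]
 [200 204 182 112  61  74  73  67  50 176 203 200]
 [201 207 168  90  66  74  74  72  58 149 196 203]
 [203 209 165  81  63  72  70  69  51 150 200 210]
 [205 210 156  70  62  63  68  62  53 178 197 190]
 [201 212 154  71  65  71  73  72  61 175 154  80]
 [190 209 160  83  71  84  81  83  72  69  64  62]]
```

>>> {"method": "drive_tool", "body": {"translation": [[0.05,0,0],[0.05,0,0]], "twist": [[0,0,0],[0,0,0]], "hand": [0.8,0.8]}}

```text
t: 17.18
position: [468.2, 41.0, 56.9]
ee_rot: [-0.019, 3.14, 0.0]
force: [1.5, 0.9, -1.8]
width: 13.5
finger_force: 30.0
```

```bash
python3 -c "
from h import *
c=check();print(c['pixels'][270:275,229:241,1])"
```

```text
red (20, np.float64(234.9), np.float64(274.45)) pos [467.9  41.   56.9] F [ 1.3 -0.5 -0.8] t 17.225
[[198 199 199 199 201 204 204 203 201 199 199 198]
 [200 200 200 204 195 190 186 192 203 202 199 200]
 [198 200 204 197 149 112  89 130 178 200 202 198]
 [199 202 201 155  78  58  60  57  94 191 206 198]
 [200 204 180 111  61  68  71  65  52 177 203 201]]
```

```bash
python3 -c "
from h import *
import pickle
a=pickle.load(open('s4.pkl','rb'));c=vision.read_camera('scene')
print(a['pixels'][269:277,229:241,1]);
print(cv2.connectedComponents)
for d in (a,c): print(d['pixels'][276:284,229:241,1])
t=vision.read_camera('top');t0=pickle.load(open('top0.pkl','rb'))
print(t['pixels'][156:172,323:337,0]);print(t0['pixels'][156:172,323:337,0])
save(c,'s7.png',(215,255,295,315),10)
"
```

```text
[[198 200 199 199 198 200 201 199 199 198 197 198]
 [199 200 199 202 204 205 205 205 201 200 199 198]
 [199 199 203 199 193 186 183 183 201 204 199 199]
 [199 202 199 168 127  77  50  64 163 201 202 199]
 [200 204 181 107  52  64  66  61  62 189 206 200]
 [200 207 169  92  64  73  72  70  53 176 203 202]
 [201 207 168  89  64  75  75  69  51 148 197 203]
 [202 208 166  87  61  69  73  65  57 169 204 208]]
<built-in function connectedComponents>
[[202 208 166  87  61  69  73  65  57 169 204 208]
 [205 210 160  72  60  62  66  64  68 201 206 189]
 [199 211 152  65  68  68  77  79  65 173 151  76]
 [191 210 161  82  73  82  89  86  66  67  65  61]
 [180 206 171  95  70  75  84  89  85  96  90  71]
 [165 179 149  83  70  81  92 106 110 102  91  72]
 [178 131  68  60  66  88  95  98 101  83  59 113]
 [188 163  98  59  61  70  79  74  64  54  81 154]]
[[202 209 164  84  63  70  73  68  54 126 196 210]
 [204 210 157  65  62  68  68  65  53 178 197 190]
 [201 211 154  67  64  64  69  67  61 175 155  79]
 [189 210 162  82  68  75  78  76  67  71  65  61]
 [181 206 171  96  68  77  82  90  84 
[... 1356 characters left out ...]
4 134 122 113 117 127 122 124 126 132 134 138 136]
 [136 131 118 109 120 128 137 137 132 133 124 128 131 139]
 [134 118  95  85 116 134 139 139 134 117  96 101 121 134]
 [133 114  81  69 103 127 133 133 126  98  73  87 115 138]
 [133 115  84  62  82 104 118 114 105  74  62  82 118 134]
 [131 113  84  58  56  70  76  78  68  54  54  83 119 132]
 [131 116  80  51  49  43  44  44  37  42  54  84 115 133]
 [132 123  93  69  53  36  33  29  42  57  74  95 125 135]
 [135 126 118 103  68  43  30  29  51  86 107 122 132 137]
 [135 134 133 120  85  44  32  37  62 104 128 134 135 137]
 [136 133 136 127  86  44  35  34  65 112 131 139 137 138]
 [140 139 136 128  92  49  31  38  63 110 135 135 135 135]]
```

View pics/s7.png

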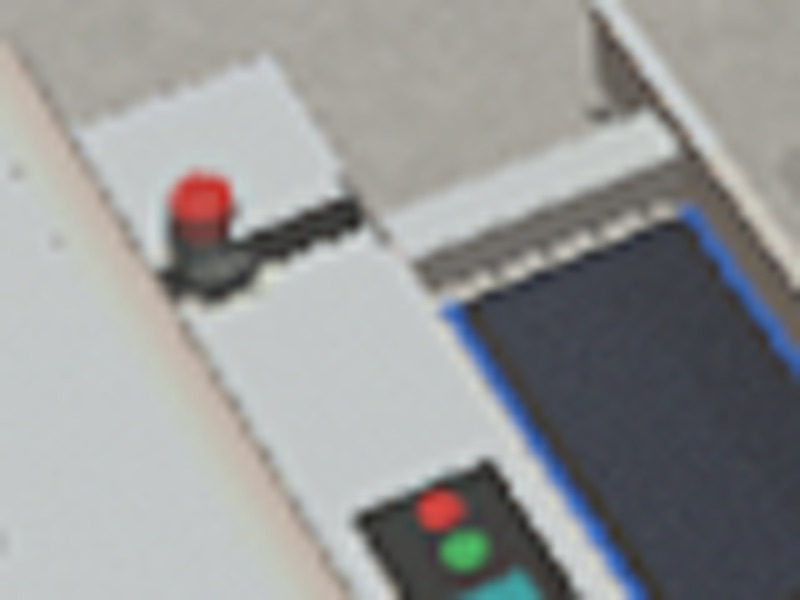

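The button has dropped only about 0.4 px (around 1.5 mm), so the pin isn't fully in. I'll keep drawing gently.

>>> {"method": "drive_tool", "body": {"translation": [[0.05,0,0],[0.05,0,0]], "twist": [[0,0,0],[0,0,0]], "hand": [0.8,0.8]}}

```text
t: 17.58
position: [466.5, 41.0, 56.6]
ee_rot: [0.019, -3.141, 0.0]
force: [1.1, 0.1, 0.5]
width: 13.6
finger_force: 30.0
```

```bash
python3 -c "
from h import *
c=check();print(c['pixels'][270:275,229:241,1])"
```

```text
red (24, np.float64(234.875), np.float64(276.2083333333333)) pos [466.5  41.   56.7] F [ 0.7 -0.5 -1. ] t 17.625
[[199 198 198 199 198 200 198 198 199 198 198 199]
 [197 197 199 199 200 200 199 199 199 198 198 199]
 [200 199 200 200 202 203 206 205 203 200 199 199]
 [198 199 201 205 196 185 186 184 192 201 201 200]
 [199 200 205 195 145  89  79  75 128 196 205 199]]
```

The button is now 2.2 px (8 mm) down, so the catch is fully in. Next I centre the tip in the hole and lift it out.

>>> {"method": "drive_tool", "body": {"translation": [[-0.1,0,0],[-0.1,0,0],[-0.1,0,0],[-0.05,0,0],[0,0,0]], "twist": [[0,0,0],[0,0,0],[0,0,0],[0,0,0],[0,0,0]], "hand": [0.8,0.8,0.8,0.8,0.8]}}

```text
t: 18.25
position: [470.2, 41.0, 56.7]
ee_rot: [0.019, -3.141, 0.0]
force: [-1.0, 0.9, -1.1]
width: 13.3
finger_force: 30.0
```

>>> {"method": "drive_tool", "body": {"translation": [[0,0,-0.2],[0,0,-0.2],[0,0,-0.2]], "twist": [[0,0,0],[0,0,0],[0,0,0]], "hand": [0.8,0.8,0.8]}}

```text
t: 18.62
position: [470.2, 41.0, 62.9]
ee_rot: [-0.019, 3.141, 0.0]
force: [-0.3, 0.6, -1.5]
width: 13.2
finger_force: 30.0
```

>>> {"method": "drive_tool", "body": {"translation": [[0,0,-0.5],[0,0,-1],[0,0,-2],[0,0,-3],[0,0,-3],[0,0,0]], "twist": [[0,0,0],[0,0,0],[0,0,0],[0,0,0],[0,0,0],[0,0,0]], "hand": [0.8,0.8,0.8,0.8,0.8,0.8]}}

```text
t: 19.38
position: [472.6, 41.1, 161.0]
ee_rot: [-0.019, 3.135, 0.0]
force: [0.3, 0.3, -1.0]
width: 13.3
finger_force: 30.0
```

```bash
python3 -c "
from h import *
import pickle
check();w=vision.read_camera('wrist');o=pickle.load(open('w3.pkl','rb'))
for c in (o,w):
    im=cv2.cvtColor(np.ascontiguousarray(c['pixels']),cv2.COLOR_RGB2HSV).astype(int);m=(im[...,0]>5)&(im[...,0]<17)&(im[...,1]>150)&(im[...,2]>60);m[:,:270]=0;m[:,360:]=0;m[345:]=0
    ys,xs=np.nonzero(m);print(ys.min(),[(y,xs[ys==y].min(),xs[ys==y].max()) for y in (180,210,240,280,330)])
plan((436.4,318.8,160),-.2195)
"
```

```text
red (23, np.float64(234.7826086956522), np.float64(276.1304347826087)) pos [471.2  41.  159.1] F [-0.8  0.  -1.1] t 19.425
170 [(180, np.int64(290), np.int64(336)), (210, np.int64(289), np.int64(337)), (240, np.int64(290), np.int64(336)), (280, np.int64(290), np.int64(335)), (330, np.int64(291), np.int64(335))]
170 [(180, np.int64(290), np.int64(336)), (210, np.int64(289), np.int64(336)), (240, np.int64(290), np.int64(336)), (280, np.int64(291), np.int64(335)), (330, np.int64(291), np.int64(336))]
t 19.48 pos [470.1  41.  157.7] shift cm (tool now) [ 3.033 27.818 -0.227] twist [1.000e-04 6.000e-04 2.317e-01] F [-0.3 -0.7 -1.4] w 13.0
```

>>> {"method": "drive_tool", "body": {"translation": [[0.37,2.5,0],[0.37,3.5,0],[0.37,4,0],[0.37,4,0],[0.37,4,0],[0.37,4,0],[0.37,3.5,0],[0.37,2.3,0],[0,0,0],[0,0,0],[0,0,0],[0,0,0]], "twist": [[0,0,0],[0,0,0],[0,0,0],[0,0,0],[0,0,0],[0,0,0],[0,0,0],[0,0,0],[0,0,0.115],[0,0,0.115],[0,0,0],[0,0,0]], "hand": [0.8,0.8,0.8,0.8,0.8,0.8,0.8,0.8,0.8,0.8,0.8,0.8]}}

```text
t: 20.98
position: [436.6, 318.2, 156.6]
ee_rot: [-0.339, -3.122, 0.002]
force: [-0.1, -0.2, -0.7]
width: 13.6
finger_force: 30.0
```

```bash
python3 -c "
from h import *
plan((436.4,318.8,58.8),-.2182)
"
```

```text
t 20.98 pos [436.6 318.2 156.6] shift cm (tool now) [0.019 0.071 9.777] twist [-0.0014 -0.0014  0.0022] F [-0.1 -0.2 -0.7] w 13.6
```

>>> {"method": "drive_tool", "body": {"translation": [[0,0.06,1],[0,0,2],[0,0,2],[0,0,2],[0,0,1],[0,0,0],[0,0,0]], "twist": [[0,0,0.002],[0,0,0],[0,0,0],[0,0,0],[0,0,0],[0,0,0],[0,0,0]], "hand": [0.8,0.8,0.8,0.8,0.8,0.8,0.8]}}

```text
t: 21.85
position: [437.9, 319.6, 78.3]
ee_rot: [0.344, 3.122, 0.001]
force: [0.9, 0.6, -0.1]
width: 13.1
finger_force: 30.0
```

```bash
python3 -c "
from h import *
plan((436.4,318.8,58.8),-.2182)
"
```

```text
t 21.85 pos [437.9 319.6  78.3] shift cm (tool now) [ 0.127 -0.107  1.955] twist [ 0.0009  0.0008 -0.0015] F [ 0.9  0.6 -0.1] w 13.1
```

>>> {"method": "drive_tool", "body": {"translation": [[0.1,-0.08,0],[0,0,0.8],[0,0,0],[0,0,0]], "twist": [[0,0,0],[0,0,0],[0,0,0],[0,0,0]], "hand": [0.8,0.8,0.8,0.8]}}

```text
t: 22.35
position: [436.0, 318.6, 69.5]
ee_rot: [-0.344, -3.122, 0.0]
force: [-0.9, -0.5, -0.6]
width: 13.6
finger_force: 30.0
```

```bash
python3 -c "
from h import *
for i in range(3): plan((436.4,318.8,58.8),-.2182);vision.read_camera('top')
"
```

```text
t 22.35 pos [436.  318.6  69.5] shift cm (tool now) [-0.031  0.03   1.073] twist [-0.0003 -0.0003 -0.0015] F [-0.9 -0.5 -0.6] w 13.6
t 22.4 pos [436.2 318.7  69.7] shift cm (tool now) [-0.019  0.02   1.088] twist [-0.     -0.     -0.0016] F [-0.  -0.2 -0.3] w 13.7
t 22.45 pos [436.2 318.7  69.7] shift cm (tool now) [-0.013  0.016  1.094] twist [ 0.0001  0.0001 -0.0016] F [-0.1  0.8 -0.4] w 13.7
```

>>> {"method": "drive_tool", "body": {"translation": [[0,0.01,0.3],[0,0,0.3],[0,0,0.3],[0,0,0.1],[0,0,0],[0,0,0]], "twist": [[0,0,0],[0,0,0],[0,0,0],[0,0,0],[0,0,0],[0,0,0]], "hand": [0.8,0.8,0.8,0.8,0.8,0.8]}}

```text
t: 23.25
position: [436.3, 318.8, 59.8]
ee_rot: [0.345, 3.123, 0.0]
force: [0.6, -0.7, -0.5]
width: 13.3
finger_force: 30.0
```

>>> {"method": "drive_tool", "body": {"translation": [[0,0,0.05],[0,0,0],[0,0,0]], "twist": [[0,0,0],[0,0,0],[0,0,0]], "hand": [0.8,0.8,0.8]}}

```text
t: 23.62
position: [436.2, 318.8, 59.2]
ee_rot: [0.345, 3.123, 0.0]
force: [0.6, 0.1, -1.0]
width: 13.4
finger_force: 30.0
```

Seated within about 0.4 mm of the pick height, so I release and rise.

>>> {"method": "drive_tool", "body": {"translation": [[0,0,0.03],[0,0,0],[0,0,0],[0,0,0],[0,0,0],[0,0,0],[0,0,-1],[0,0,-3],[0,0,-4],[0,0,-5],[0,0,0]], "twist": [[0,0,0],[0,0,0],[0,0,0],[0,0,0],[0,0,0],[0,0,0],[0,0,0],[0,0,0],[0,0,0],[0,0,0],[0,0,0]], "hand": [0.8,1.6,3,5,6,6,6,6,6,6,6]}}

```text
t: 25.0
position: [439.2, 320.8, 195.0]
ee_rot: [0.344, 3.114, 0.011]
force: [-0.7, 0.0, 0.6]
width: 60.0
finger_force: 0.0
```

```bash
python3 -c "
from h import *
c=check();t=vision.read_camera('top');w=vision.read_camera('wrist')
m=np.hstack([cv2.resize(c['pixels'][250:400,210:450,::-1],(480,300)),cv2.resize(w['pixels'][:,:,::-1],(320,300))]);cv2.imwrite('pics/fin.png',m)
"
```

```text
red (23, np.float64(234.7826086956522), np.float64(276.1304347826087)) pos [437.7 319.8 192.2] F [-0.1  0.  -0. ] t 25.05
```

View pics/fin.png

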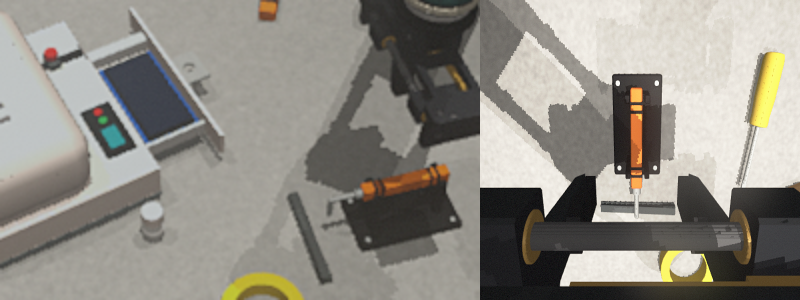

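The picture shows the tray out with the button down at left panel (50,53). The hook lies in its rest at (405,180), tip down, and the bystanders are undisturbed.

```bash
python3 -c "
from rig import job
print(job.job_done())"
```

```text
the job is handed in; nothing more can be done
None
```

The tray is drawn out with the catch pin fully dropped, the hook is back in both notches of its rest, and the job was handed in at about 25 s; the highest pull read was 6 N.

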